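Put the coffee corner's small things back in their places

ROBOT

A 6-joint arm with a two-finger parallel gripper is mounted at the origin on the work surface. World frame = base frame: x ahead of the robot, y to its left, z up, the work surface at z = 0. Lengths are in mm, angles in degrees, forces in N, time in s.
With the tool pointing down it reaches from about 300 to 850 mm from the base axis. Payload 4.2 kg.
Tool frame: the origin (TCP) lies at the very end of the fingers, on their centre line; the grasp point (between the pads) lies 19 mm behind it (env.tcp_to_grasp is the distance from the TCP to the grasp point, in mm); z points along the fingers, y is the line along which they close (so a half turn about z gives the same grasp; the last joint's range is limited). The gripper opens to 91 mm and grips with 3 to 60 N. Pads are 32 mm wide; open, the fingers measure 118 mm over their backs; the gripper's body (76 mm by 178 mm) begins 60 mm behind the grasp point.
Start: joints at [-72.021, 18.312, 89.639, -0, 72.044, -1.146], TCP at [188.394, -543.278, 213.976] pointing down, gripper open.
Joint ranges: [-177.97, 177.97], [-48.28, 115.42], [12.27, 149.76], [-77.06, 257.06], [2.81, 150.46], [-146.56, 146.56]. Speed limits (degrees/s): [147.25, 147.25, 180, 180, 180, 180].

INTERFACE

Orientations are given as [roll, pitch, yaw] about the fixed x, y, z axes, in that order (R = Rz(yaw) Ry(pitch) Rx(roll)).
In Python, from workcell import env gives the robot as it stands.
- The arm moves only by the tool move_arm, never from a script. Its argument "plan" is a list of rows, each a list of 3 entries, a list of its own where there are three numbers: the shift along the world's x, y, z in cm, then the turn about the world's z in degrees, then the closure, from 0 (fully open) to 1 (shut). In form: [[[x, y, z], turn, claw], ...]. A call has 1 to 5 rows; each row shifts and turns the commanded pose from where the row before left it; what a row does not reach is not made up. A row lasts 1/10 s, in which the tool goes at most 50 mm and 8.59 degrees, less where a joint would pass 70% of its speed; a pose out of reach is approached as far as the arm can. A call is refused whole if a number of a shift passes 5 or a number of a turn 8.59, either way. A call with a gripper value outside its range is refused whole. The fingers move at their own pace and stop on an object; "squeeze" is the grip in N (left out, the last holds). Time passes only in rows, so rows that do not move let the fingers close. It gives the time, the measured TCP pose, the force, the opening and the grip force at its end, in the units of the state.
- env.state(): the state, without advancing time (a new reading comes with each control period).
- env.grab_frame(name): name is "scene" or "side" or "wrist"; returns a dict with "frame" (480x640x3 uint8, red, green, blue), "z_map" (480x640 float32, mm along the optical axis (not along the pixel's ray), 0 where there is no reading), "fovy" (degrees; the focal length in pixels is half the picture's height over the tangent of half this angle, whatever the lens; pixels are square), "cx", "cy" (the principal point, pixels), "D" ([k1, k2, p1, p2, k3] as OpenCV has them; the pictures are not rectified), "position" and "orientation" of the camera in the world. Camera axes: x right, y down, z forward; pixel columns grow to the right and rows downward; lengths in mm; the calibration is good to about 2 mm. A picture is of the moment at which its call begins.
- env.job_done(): hands the job in; it is judged then, once.
Trained networks look in a picture, given as the dict that the camera call returned (one of the last four; its "shot" number tells which), for a name from the list of things; names that differ only in an ending like _2 or _b are one class to them, and where a whole thing is asked for, a point or a joint stands for the part that bears it (a point fixed in the world has none). Each returns a list of dicts, best first, with "score" (0 to 1); they miss things now and then, are a little off and sometimes report something else, mostly with a low value. They report only what shows in the picture. A call takes as long as a camera call.
- env.search_frame(picture, label): "point" ([column, row] in pixels, amid what is visible of it).
- env.landmark_of(picture, label): "point" ([column, row] in pixels: a listed point, or the origin of a listed thing).
The state is a dict: "time_s": time; "qpos": joint angles; "qvel": joint speeds; "effort": joint torques, N m; "ee_pos": TCP position; "ee_rot": TCP orientation; "force": force on the tool from outside, world axes, zero at the start; "torque": the same for the moment, N m; "gripper_width": finger opening in mm; "gripper_force": force on a finger pad.
Only numpy, scipy, OpenCV 4.12 (cv2) and the standard library are available. Lean on these libraries where they do the work, as an engineer would, in place of code of your own. Each camera call takes 0.05 s, during which the arm holds its last target. There are 200 camera calls.

TASK

Tidy the coffee corner: stand both white espresso cups side by side in the low wooden tray, put the two steel shakers into the black caddy, one in each bay, and stand the amber sugar jar in the middle of the round cork coaster. Everything ends upright, flat on the floor of its place and let go. Tip nothing over on the way, and leave the steel milk pitcher where it stands.

Things in the scene. Friction and masses are not known exactly. Their poses are not given: they have to be found in the camera images.
- cup_a: One of two identical cups: small handleless espresso cup, white glazed ceramic, open at the top, empty: 56 mm outside diameter from 14 mm up to the rim (foot 44 mm), 56 mm tall, wall 4 mm, about 130 g. Stands upright on the counter. Origin: centre of its underside, z up; it is round, its yaw means nothing.
- cup_b: The other cup, the same as cup_a: small handleless espresso cup, white glazed ceramic, open at the top, empty: 56 mm outside diameter from 14 mm up to the rim (foot 44 mm), 56 mm tall, wall 4 mm, about 130 g. Stands upright on the counter. Origin: centre of its underside, z up; it is round, its yaw means nothing.
- shaker_a: One of two identical shakers: slim steel salt or pepper shaker: upright cylinder of 40 mm diameter, straight to 66 mm, then a dome with black pouring holes, 82 mm tall overall, about 130 g. Origin: centre of its underside, z up; round, its yaw means nothing.
- shaker_b: The other shaker, the same as shaker_a: slim steel salt or pepper shaker: upright cylinder of 40 mm diameter, straight to 66 mm, then a dome with black pouring holes, 82 mm tall overall, about 130 g. Origin: centre of its underside, z up; round, its yaw means nothing.
- jar: Squat amber glass sugar jar with a wooden lid, closed, one rigid piece: body 56 mm diameter and 54 mm tall, lid 46 mm diameter and 12 mm thick on top of it (66 mm tall in all), about 220 g. Origin: centre of its underside, z up; round, its yaw means nothing.
- cup_tray: Low wooden tray for the cups, open, no divider, fixed to the counter: 90 mm (its x) by 150 mm (its y, the long side), rim 18 mm high, walls and floor 5 mm thick, so the inside is 80 by 140 mm; both cups fit side by side along its y, for example at y = +35 and -35 mm. Origin: centre of its underside, on the counter; z up.
- caddy: Black plastic caddy for the shakers, fixed to the counter: 64 mm (its x) by 124 mm (its y, the long side), rim 28 mm high, walls and floor 4 mm thick. One divider wall across the middle (at y = 0, as high as the rim, 4 mm thick) makes two bays, each 56 by 56 mm, with centres at y = +30 and -30 mm. Origin: centre of its underside, on the counter; z up.
- coaster: Flat round cork coaster for the jar, fixed to the counter: 90 mm diameter, 6 mm thick. Origin: centre of its underside, on the counter; z up.
- pitcher: Bystander: open steel milk pitcher standing loose among the things, 76 mm diameter at the foot, 66 mm at the rim, 85 mm tall, with a wire handle that reaches 58 mm from its axis towards its own +y; about 350 g. Not to be moved or tipped. Origin: centre of its underside, z up.
- saucer: Bystander: white round saucer with a teaspoon on it, fixed, 100 mm diameter, 18 mm high with the spoon. Nothing belongs on it. Origin: centre of its underside, z up.

How it is judged:
By the outcome, as a careful person would: the job done as asked, in the order asked, and still so for the second after the job is handed in, with the robot touching nothing.
It also fails if it takes over 128 s, if anything falls off the work surface, if the arm or the gripper's body presses on something with over 40 N, if the wrist force passes 120 N, or if a joint passes its speed limit or range.

## Working session

There is one attempt and no reset: what is moved stays moved. The work goes in short steps, Python scripts to look and compute and a tool call to move; the robot and the scene stay as the last step left them, time stands still between calls to the robot, and variables do not carry over. Pictures are saved under pics/ and viewed, at most 14 in all, crops included, and the job is handed in when it is done.

Besides the shell and the picture viewer there is one more tool, called after "Emit:" as name(argument=value, ...) on one line, values as JSON. move_arm: Moves the arm, as the interface text tells. Its arguments: {"type":"object","properties":{"plan":{"type":"array","items":{"type":"array"}},"squeeze":{"type":"number"}},"required":["plan"]}

```bash
mkdir -p pics; ls; cat > h.py <<'E'
import numpy as np, cv2
from scipy.spatial.transform import Rotation as R
from workcell import env
def cam(p):
    f=240/np.tan(np.radians(p["fovy"]/2))
    K=np.array([[f,0,p["cx"]],[0,f,p["cy"]],[0,0,1]])
    o=np.array(p["orientation"],float)
    M=o if o.shape==(3,3) else (R.from_euler('xyz',o,degrees=True).as_matrix() if o.size==3 else R.from_quat(o).as_matrix())
    return K,np.array(p["D"],float),M,np.array(p["position"],float)
def ray(p,uv):
    K,D,M,t=cam(p)
    n=cv2.undistortPoints(np.array([[uv]],float),K,D)[0,0]
    return t,M@np.array([n[0],n[1],1.])
def at_z(p,uv,z):
    t,d=ray(p,uv); return t+d*(z-t[2])/d[2]
def cloud(p):
    K,D,M,t=cam(p)
    v,u=np.mgrid[0:480,0:640]
    n=cv2.undistortPoints(np.stack([u.ravel(),v.ravel()],1).astype(float)[:,None],K,D)[:,0]
    z=p["z_map"].ravel()
    P=np.c_[n*z[:,None],z]@M.T+t
    P[z<=0]=np.nan
    return P.reshape(480,640,3)
def save(p,name): cv2.imwrite("pics/"+name+".png",cv2.cvtColor(p["frame"],cv2.COLOR_RGB2BGR))
E
python3 - <<'E'
from h import *
s=env.state(); print({k:np.round(v,2).tolist() for k,v in s.items()})
for c in ["scene","side","wrist"]:
    p=env.grab_frame(c); save(p,c+"0"); print(c,p["position"],p["orientation"],p["fovy"],p["D"])
    P=cloud(p)
    for l in ["cup_a","shaker_a","jar","cup_tray","caddy","coaster","pitcher","saucer"]:
        for k,fn in (("S",env.search_frame),("L",env.landmark_of)):
            for d in fn(p,l)[:3]:
                u,v=d["point"]; 
                i,j=int(np.clip(round(v),0,479)),int(np.clip(round(u),0,639))
                print(l,k,round(d["score"],2),np.round([u,v]),"depth",np.round(P[i,j]),"z0",np.round(at_z(p,(u,v),0)[:2]))
E
```

```text
pics
{'time_s': 0.0, 'qpos': [-72.02, 18.35, 89.71, -0.0, 72.04, -1.15], 'qvel': [0.04, 0.01, -0.01, -0.06, 0.03, 0.01], 'effort': [-0.0, -41.25, -23.2, 0.07, 0.05, -0.0], 'ee_pos': [188.22, -542.79, 213.11], 'ee_rot': [-179.9, -0.0, 19.13], 'force': [-0.46, 0.2, 0.98], 'torque': [0.01, -0.02, -0.02], 'gripper_force': 0.0, 'gripper_width': 91.25}
scene [ 940.72222526 -369.52065671  790.26222138] [-142.38270303   -0.77711936   50.85223695] 57.95772606092495 [-0.04605144  0.          0.          0.          0.        ]
cup_a S 0.91 [324. 210.] depth [424.  93.  10.] z0 [417.  97.]
cup_a S 0.62 [380. 148.] depth [353. 349.  20.] z0 [337. 366.]
cup_a L 0.95 [320. 219.] depth [456.  53.  36.] z0 [432.  73.]
cup_a L 0.63 [376. 160.] depth [379. 309.  17.] z0 [364. 325.]
shaker_a S 0.68 [157. 293.] depth [ 423. -329.   65.] z0 [ 376. -326.]
shaker_a S 0.59 [219. 269.] depth [ 443. -204.   55.] z0 [ 406. -192.]
shaker_a L 0.93 [226. 276.] depth [ 447. -195.   25.] z0 [ 431. -190.]
shaker_a L 0.72 [163. 302.] depth [ 423. -327.   28.] z0 [ 405. -326.]
jar S 0.61 [354. 188.] depth [445. 166.  
[... 2104 characters left out ...]
L 0.58 [325. 167.] depth [551. 324.   6.] z0 [551. 331.]
coaster S 0.89 [359. 222.] depth [615. 111.   3.] z0 [615. 112.]
coaster L 0.76 [358. 221.] depth [612. 111.   6.] z0 [613. 117.]
pitcher S 0.7 [285. 276.] depth [433. -44.   6.] z0 [432. -38.]
pitcher L 0.75 [292. 293.] depth [ 446. -115.   42.] z0 [445. -85.]
saucer S 0.73 [371. 410.] depth [ 572. -347.    6.] z0 [ 574. -344.]
saucer S 0.22 [359. 220.] depth [615. 115.   5.] z0 [616. 121.]
saucer L 0.73 [371. 411.] depth [ 572. -348.    5.] z0 [ 572. -346.]
wrist [ 258.22077634 -517.90338351  384.38362385] [ 1.64740070e+02  2.05868179e-02 -7.08156972e+01] 70.89435473991438 [-0.05345795  0.          0.          0.          0.        ]
```

View pictures.

View pics/scene0.png

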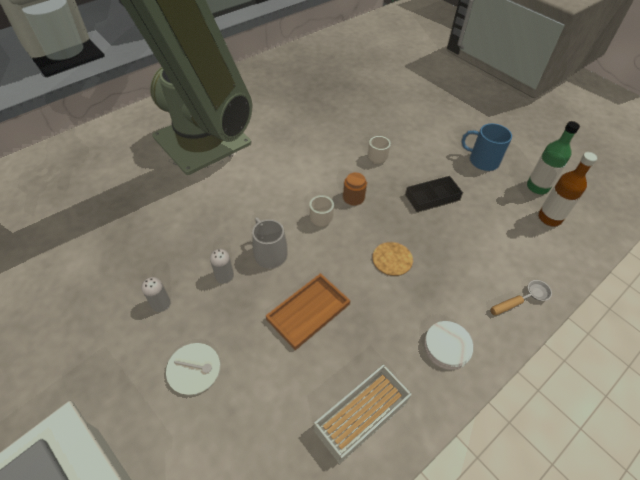

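View pics/side0.png

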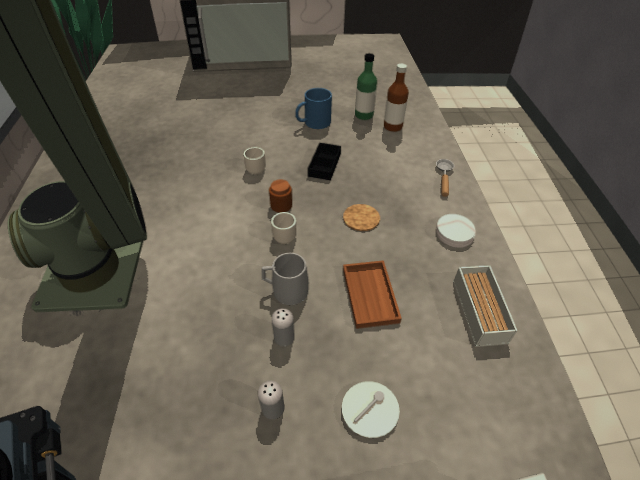

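```bash
cat >> h.py <<'E'
def fused(cams=("scene","side")):
    A=[];C=[]
    for c in cams:
        p=env.grab_frame(c);P=cloud(p).reshape(-1,3);ok=~np.isnan(P[:,0])
        A.append(P[ok]);C.append(p["frame"].reshape(-1,3)[ok])
    return np.concatenate(A),np.concatenate(C)
def circ(Q):
    "minimum enclosing circle after trimming"
    (x,y),r=cv2.minEnclosingCircle(Q[:,:2].astype(np.float32));return np.round([x,y,r],1)
def lsq(Q):
    A=np.c_[2*Q[:,:2],np.ones(len(Q))];s=np.linalg.lstsq(A,(Q[:,:2]**2).sum(1),rcond=None)[0]
    return np.round([s[0],s[1],np.sqrt(s[2]+s[0]**2+s[1]**2)],1)
E
python3 - <<'E'
from h import *
for c in ("scene","side"):
    P,C=fused((c,))
    for n,(x,y),h,r in [("cup1",(445,50),56,38),("cup2",(370,310),56,38),("sh1",(430,-195),82,35),("sh2",(405,-330),82,35),("jar",(438,160),66,38),("pit",(453,-95),85,48)]:
        Q=P[np.hypot(P[:,0]-x,P[:,1]-y)<r+15]
        top=np.percentile(Q[:,2],99)
        B=Q[(Q[:,2]>20)&(Q[:,2]<min(h-8,62))&(np.hypot(Q[:,0]-x,Q[:,1]-y)<r+6)]
        T=Q[Q[:,2]>h-5]
        print(c,n,len(Q),"top",round(top,1),"body",lsq(B),len(B),"topcirc",circ(T) if len(T) else 0, len(T))
    for n,(x,y),zr,w in [("tray",(607,-106),(12,25),95),("caddy",(553,332),(20,34),85),("coaster",(618,112),(3.5,9),52),("saucer",(573,-348),(6,25),55)]:
        Q=P[(np.abs(P[:,0]-x)<w)&(np.abs(P[:,1]-y)<w)&(P[:,2]>zr[0])&(P[:,2]<zr[1])]
        print(c,n,len(Q),"z",np.round(np.percentile(Q[:,2],[50,95]),1),cv2.minAreaRect(Q[:,:2].astype(np.float32)),circ(Q))
E
```

```text
scene cup1 1570 top 56.3 body [438.1  71.8  25.8] 228 topcirc [436.7  71.9  28.5] 132
scene cup2 1139 top 56.5 body [363.5 328.2  25.5] 228 topcirc [362.3 329.4  30.4] 106
scene sh1 1582 top 81.1 body [ 428.6 -191.6   19.4] 228 topcirc [ 430.5 -192.    15.3] 122
scene sh2 1789 top 82.4 body [ 404.2 -330.5   19.6] 251 topcirc [ 404.7 -329.1   17.1] 156
scene jar 1335 top 67.0 body [432.  182.5  25.2] 307 topcirc [431.6 182.4  23. ] 209
scene pit 2646 top 85.1 body [446.6 -81.3  35.2] 704 topcirc [445.9 -81.4  33.8] 167
scene tray 699 z [17.  19.8] ((610.34765625, -103.77845764160156), (91.46060180664062, 151.39971923828125), 3.4490504264831543) [ 610.4 -103.7   86.7]
scene caddy 420 z [25.1 29.3] ((552.6314086914062, 339.52593994140625), (128.1357421875, 67.44277954101562), 71.36166381835938) [552.9 339.4  71.1]
scene coaster 896 z [5.4 7.4] ((618.9575805664062, 121.27178192138672), (85.26717376708984, 98.29529571533203), 87.3713607788086) [613.7 115.4  57.3]
scene saucer 2053 z [10.2 14.4] ((572.308349609375, -347.8849182128906), (97.22650909423828, 98.71521759033203), 6.442201614379
[... 450 characters left out ...]
 24.4] 200
side pit 2921 top 85.1 body [442.6 -79.   35. ] 711 topcirc [442.5 -79.   34. ] 205
side tray 638 z [16.8 19.3] ((607.5505981445312, -100.66327667236328), (91.60468292236328, 155.77867126464844), 3.6161324977874756) [ 607.2 -102.4   88.4]
side caddy 289 z [25.7 29.5] ((549.6254272460938, 342.0941467285156), (128.81980895996094, 64.95542907714844), 70.69145202636719) [551.2 340.5  68.4]
side coaster 680 z [5.9 8. ] ((621.0733032226562, 123.13145446777344), (82.38639068603516, 88.07826232910156), 87.9515609741211) [622.1 126.8  46.1]
side saucer 2450 z [ 9.7 14. ] ((570.3360595703125, -345.32928466796875), (98.26170349121094, 99.5263671875), 39.23081588745117) [ 569.9 -345.5   50.9]
```

The scene picture has cups at (320,212) and (379,150), the jar at (354,188), the shakers at (157,293) and (221,266), the pitcher at (269,243), the tray at (308,311), the caddy at (433,193) and the coaster at (392,259). The side view agrees, and the two views measure to within 4 mm of each other. Heights match the text. I'm moving above the first cup and will check with the wrist camera there.

Emit:
move_arm(plan=[[[1.0, 2.5, -0.4], 5, 0], [[1.7, 4.2, -0.4], 5, 0], [[1.7, 4.2, -0.4], 5, 0], [[1.7, 4.2, -0.4], 5, 0], [[1.7, 4.2, -0.4], 5, 0]], squeeze=20)

```text
time_s: 3.15
ee_pos: [266.8, -348.7, 193.9]
ee_rot: [180.0, -0.0, 44.3]
force: [0.3, -0.3, 0.4]
gripper_width: 91.1
gripper_force: 0.0
```

Emit:
move_arm(plan=[[[1.7, 4.2, -0.4], 5, 0], [[1.7, 4.2, -0.4], 5, 0], [[1.7, 4.2, -0.4], 5, 0], [[1.7, 4.2, -0.4], 5, 0], [[1.7, 4.2, -0.4], 5, 0]])

```text
time_s: 3.65
ee_pos: [351.8, -138.7, 174.2]
ee_rot: [179.9, 0.0, 69.3]
force: [0.7, 0.2, 0.1]
gripper_width: 91.6
gripper_force: 0.0
```

Emit:
move_arm(plan=[[[1.7, 4.2, -0.4], 5, 0], [[1.7, 4.2, -0.4], 5, 0], [[1.7, 4.2, -0.4], 5, 0], [[1.7, 4.2, -0.4], 5, 0], [[0.0, 4.2, 0], 4.4, 0]])

```text
time_s: 4.15
ee_pos: [421.2, 71.9, 157.9]
ee_rot: [179.9, -0.0, 93.7]
force: [0.0, -0.1, 0.2]
gripper_width: 91.3
gripper_force: 0.0
```

```bash
cat >> h.py <<'E'
def st():
    s=env.state(); print({k:np.round(s[k],1).tolist() for k in("time_s","qpos","ee_pos","ee_rot","force","gripper_width","gripper_force")}); return s
E
python3 - <<'E'
from h import *
st(); p=env.grab_frame("wrist"); save(p,"w1"); print(p["position"],p["orientation"])
P=cloud(p); 
for l in ["cup_a","jar","pitcher"]:
    for d in env.landmark_of(p,l): print(l,d, np.round(at_z(p,d["point"],0)))
Q=P.reshape(-1,3); Q=Q[~np.isnan(Q[:,0])]
for x,y,h,r in [(435,73,56,45),(430,183,66,45)]:
    T=Q[(np.hypot(Q[:,0]-x,Q[:,1]-y)<r)&(Q[:,2]>h-5)]; print(len(T), np.percentile(T[:,2],95) if len(T) else 0, circ(T) if len(T) else 0)
E
```

```text
{'time_s': 4.2, 'qpos': [8.1, 7.8, 112.7, -0.0, 59.4, 4.4], 'ee_pos': [421.2, 71.9, 157.9], 'ee_rot': [179.9, -0.0, 93.7], 'force': [0.0, -0.1, 0.2], 'gripper_width': 91.3, 'gripper_force': 0.0}
[415.90972147 146.80275274 328.30051153] [ 1.64793636e+02 -6.43280925e-02  3.79199583e+00]
cup_a {'point': [331.5, 224.2], 'score': 0.72} [434.  74.   0.]
jar {'point': [334.0, 103.9], 'score': 0.59} [428. 187.   0.]
pitcher {'point': [331.5, 356.8], 'score': 0.94} [446. -78.   0.]
51056 287.6234907723582 [435.   73.2  44.9]
3178 66.75956997548755 [429.2 186.4  23. ]
```

Emit:
move_arm(plan=[[[1.4, 0.1, -2.0], 0, 0], [[0, 0, -3.5], 0, 0], [[0, 0, -3.5], 0, 0], [[0, 0, -3.0], 0, 0], [[0, 0, -1.7], 0, 0]])

```text
time_s: 4.85
ee_pos: [432.0, 68.8, 19.1]
ee_rot: [-179.8, 0.0, 93.3]
force: [-0.5, 0.3, -0.1]
gripper_width: 91.3
gripper_force: 0.0
```

Emit:
move_arm(plan=[[[0, 0, 0], 0, 0.3], [[0, 0, 0], 0, 0.45], [[0, 0, 0], 0, 0.6], [[0, 0, 0], 0, 0.8], [[0, 0, 0], 0, 0.8]])

```text
time_s: 5.35
ee_pos: [434.4, 70.7, 22.0]
ee_rot: [179.8, -0.0, 93.5]
force: [0.8, -0.9, 4.4]
gripper_width: 56.0
gripper_force: 20.0
```

Emit:
move_arm(plan=[[[0, 0, 0], 0, 0.8], [[0, 0, 0], 0, 0.8]])

```text
time_s: 5.55
ee_pos: [434.4, 70.7, 22.0]
ee_rot: [179.9, 0.0, 93.6]
force: [-0.1, -1.5, 6.8]
gripper_width: 56.1
gripper_force: 20.0
```

Emit:
move_arm(plan=[[[0, 0, 1.0], 0, 0.8], [[0, 0, 2.5], 0, 0.8], [[0, 0, 3.0], 0, 0.8], [[0, 0, 2.5], 0, 0.8], [[0, 0, 1.0], 0, 0.8]])

```text
time_s: 6.05
ee_pos: [434.4, 71.0, 123.5]
ee_rot: [179.7, -0.0, 93.5]
force: [0.1, 0.6, -1.3]
gripper_width: 56.0
gripper_force: 20.0
```

Emit:
move_arm(plan=[[[0.8, -1.0, 0], 0, 0.8], [[1.6, -2.0, 0], 0, 0.8], [[2.0, -2.4, 0], 0, 0.8], [[2.2, -2.5, 0], 0, 0.8], [[2.2, -2.5, 0], 0, 0.8]])

```text
time_s: 6.55
ee_pos: [521.4, -35.0, 119.2]
ee_rot: [-179.8, -0.0, 93.5]
force: [0.8, 1.4, -1.5]
gripper_width: 56.0
gripper_force: 20.0
```

Emit:
move_arm(plan=[[[2.2, -2.5, 0], 0, 0.8], [[2.2, -2.5, 0], 0, 0.8], [[2.0, -2.4, 0], 0, 0.8], [[1.6, -2.0, 0], 0, 0.8], [[0.8, -1.0, 0], 0, 0.8]])

```text
time_s: 7.05
ee_pos: [609.8, -139.7, 118.6]
ee_rot: [-179.9, -0.0, 93.4]
force: [-0.9, -0.1, -1.3]
gripper_width: 56.1
gripper_force: 20.0
```

```bash
python3 - <<'E'
from h import *
st(); p=env.grab_frame("wrist"); save(p,"w2")
P=cloud(p).reshape(-1,3); P=P[~np.isnan(P[:,0])]
Q=P[(abs(P[:,0]-609)<65)&(abs(P[:,1]+102)<100)&(P[:,2]>12)&(P[:,2]<24)]
print(len(Q),cv2.minAreaRect(Q[:,:2].astype(np.float32)), np.percentile(Q[:,:2],[0.5,99.5],axis=0))
C=P[(P[:,2]>3)&(P[:,2]<12)&(abs(P[:,0]-620)<60)&(abs(P[:,1]-122)<60)]; print("coaster",len(C),circ(C) if len(C) else 0)
K=P[(P[:,2]>85)&(P[:,2]<170)]; print(len(K))
E
```

```text
{'time_s': 7.0, 'qpos': [-13.9, 26.9, 90.5, -0.0, 62.8, -17.4], 'ee_pos': [609.8, -139.7, 118.6], 'ee_rot': [-179.9, -0.0, 93.4], 'force': [-0.9, -0.1, -1.3], 'gripper_width': 56.1, 'gripper_force': 20.0}
3214 ((608.6536865234375, -95.9360580444336), (90.76786041259766, 138.43836975097656), 3.4490582942962646) [[ 560.82300508 -159.22763107]
 [ 656.27665002  -25.0774214 ]]
coaster 0 0
12774
```

View pics/w2.png

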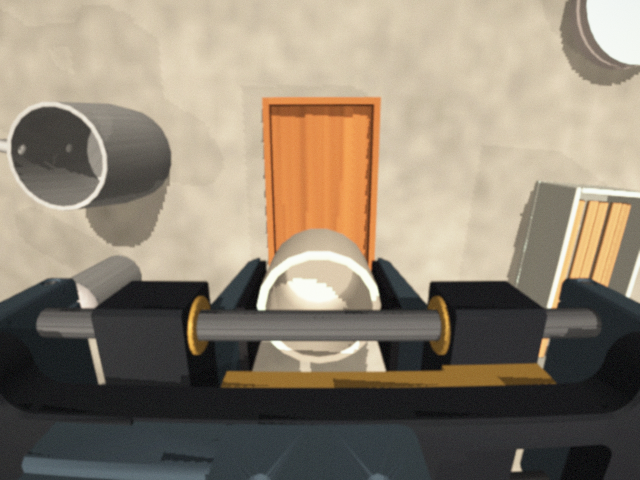

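The wrist picture shows the cup gripped at (318,300), with the tray ahead of it spanning columns 265–380. The cup lines up with the tray. I'm lowering it.

Emit:
move_arm(plan=[[[0.1, 0, -1.5], 0, 0.8], [[0, 0, -2.5], 0, 0.8], [[0, 0, -2.5], 0, 0.8], [[0, 0, -1.5], 0, 0.8], [[0, 0, -0.5], 0, 0.8]])

```text
time_s: 7.6
ee_pos: [607.9, -136.2, 33.2]
ee_rot: [-179.7, -0.1, 93.6]
force: [0.3, -0.2, -1.2]
gripper_width: 56.2
gripper_force: 20.0
```

Emit:
move_arm(plan=[[[0, 0, -0.1], 0, 0.8], [[0, 0, -0.1], 0, 0.8], [[0, 0, 0], 0, 0.8]])

```text
time_s: 7.9
ee_pos: [610.9, -137.3, 34.8]
ee_rot: [179.9, 0.0, 93.5]
force: [-0.3, -0.5, -1.3]
gripper_width: 56.0
gripper_force: 20.0
```

Emit:
move_arm(plan=[[[0, 0, -0.3], 0, 0.8], [[0, 0, -0.2], 0, 0.8], [[0, 0, 0], 0, 0.8], [[0, 0, 0], 0, 0.8]])

```text
time_s: 8.3
ee_pos: [610.4, -137.3, 29.0]
ee_rot: [180.0, 0.0, 93.5]
force: [1.1, 0.6, -1.2]
gripper_width: 56.0
gripper_force: 20.0
```

Emit:
move_arm(plan=[[[0, 0, -0.1], 0, 0.8], [[0, 0, 0], 0, 0.8], [[0, 0, 0], 0, 0.8]])

```text
time_s: 8.6
ee_pos: [610.4, -137.3, 28.0]
ee_rot: [180.0, 0.0, 93.5]
force: [0.3, 0.1, -1.7]
gripper_width: 56.0
gripper_force: 20.0
```

Emit:
move_arm(plan=[[[0, -0.2, 0], 0, 0.8], [[0, 0, -0.1], 0, 0.8], [[0, 0, 0], 0, 0.8], [[0, 0, 0], 0, 0.8]])

```text
time_s: 9.0
ee_pos: [610.6, -139.4, 27.1]
ee_rot: [180.0, 0.0, 93.5]
force: [-0.4, -0.8, -0.3]
gripper_width: 55.9
gripper_force: 20.0
```

Emit:
move_arm(plan=[[[0, 0, -0.1], 0, 0.8], [[0, 0, 0], 0, 0.8], [[0, 0, 0], 0, 0.8]])

```text
time_s: 9.3
ee_pos: [610.6, -139.5, 27.1]
ee_rot: [180.0, 0.0, 93.5]
force: [-1.9, -0.6, 4.8]
gripper_width: 56.0
gripper_force: 20.0
```

Emit:
move_arm(plan=[[[0, 0, 0], 0, 0.3], [[0, 0, 0], 0, 0.2], [[0, 0, 0], 0, 0], [[0, 0, 0], 0, 0], [[0, 0, 1], 0, 0]])

```text
time_s: 9.8
ee_pos: [609.2, -139.0, 34.8]
ee_rot: [-179.8, -0.1, 93.5]
force: [0.3, -0.5, 0.1]
gripper_width: 90.4
gripper_force: 0.0
```

Emit:
move_arm(plan=[[[0, 0, 2.5], 0, 0], [[0, 0, 3], 0, 0], [[0, 0, 3], 0, 0], [[-1, 2, 0.5], 0, 0], [[-2, 3.8, 0], 0, 0]])

```text
time_s: 10.3
ee_pos: [581.8, -81.9, 127.6]
ee_rot: [179.7, 0.1, 93.4]
force: [0.1, 0.9, -0.3]
gripper_width: 91.0
gripper_force: 0.0
```

Emit:
move_arm(plan=[[[-2.1, 4, 0], 0, 0], [[-2.1, 4, 0], 0, 0], [[-2.1, 4, 0], 0, 0], [[-2.1, 4, 0], 0, 0], [[-2.1, 4, 0], 0, 0]])

```text
time_s: 10.8
ee_pos: [473.1, 120.5, 125.8]
ee_rot: [-179.9, -0.0, 93.5]
force: [0.1, 1.8, 0.1]
gripper_width: 91.2
gripper_force: 0.0
```

Emit:
move_arm(plan=[[[-2.1, 4, 0], 0, 0], [[-2.1, 4, 0], 0, 0], [[-2.1, 4, 0], 0, 0], [[-2.1, 4, 0], 0, 0], [[0, 0, 0], 0, 0]])

```text
time_s: 11.3
ee_pos: [387.9, 282.4, 125.8]
ee_rot: [-179.9, -0.1, 93.9]
force: [-0.3, 0.4, 0.0]
gripper_width: 91.1
gripper_force: 0.0
```

```bash
python3 - <<'E'
from h import *
st(); p=env.grab_frame("wrist"); save(p,"w3")
P=cloud(p).reshape(-1,3); P=P[~np.isnan(P[:,0])]
for n,(x,y),h,a in [("cup2",(363,330),56,45),("jar",(430,184),66,45)]:
    T=P[(np.hypot(P[:,0]-x,P[:,1]-y)<a)&(abs(P[:,2]-h)<5)]; print(n,len(T),circ(T) if len(T) else 0)
Q=P[(abs(P[:,0]-551)<75)&(abs(P[:,1]-340)<85)&(P[:,2]>22)&(P[:,2]<33)]
print(len(Q),cv2.minAreaRect(Q[:,:2].astype(np.float32)) if len(Q) else 0)
C=P[(P[:,2]>3.5)&(P[:,2]<10)&(np.hypot(P[:,0]-620,P[:,1]-122)<60)]; print("coaster",len(C),circ(C) if len(C) else 0)
E
```

```text
{'time_s': 11.3, 'qpos': [34.6, 14.4, 109.3, 0.1, 56.4, 30.7], 'ee_pos': [387.9, 282.4, 125.8], 'ee_rot': [-179.9, -0.1, 93.9], 'force': [-0.3, 0.4, 0.0], 'gripper_width': 91.1, 'gripper_force': 0.0}
cup2 1382 [362.2 333.8  28.1]
jar 1146 [428.7 190.   22.4]
3486 ((551.6300048828125, 343.4991760253906), (124.46184539794922, 65.76447296142578), 70.82618713378906)
coaster 0 0
```

View pics/w3.png

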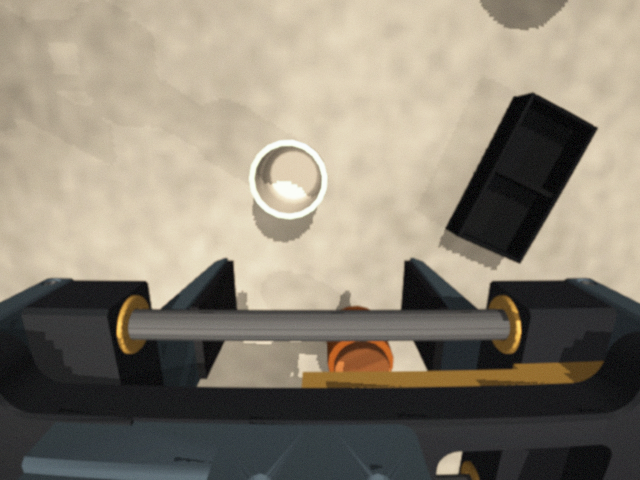

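The wrist view shows the cup at (288,180) and the caddy at (522,178). Both match the measured positions.

Emit:
move_arm(plan=[[[-1.3, 2.5, 0], 0, 0], [[-1.3, 2.4, 0], 0, 0], [[0, 0, -3], 0, 0], [[0, 0, -3], 0, 0], [[0, 0, -2.5], 0, 0]])

```text
time_s: 11.85
ee_pos: [365.0, 326.2, 39.7]
ee_rot: [-180.0, 0.1, 93.5]
force: [0.1, 1.4, 0.0]
gripper_width: 91.3
gripper_force: 0.0
```

Emit:
move_arm(plan=[[[0, 0, -1.3], 0, 0], [[0, 0, -0.4], 0, 0], [[0, 0, 0], 0, 0], [[0, 0, 0], 0, 0]])

```text
time_s: 12.25
ee_pos: [366.0, 327.6, 24.7]
ee_rot: [179.9, -0.0, 93.5]
force: [-0.3, 0.3, 0.4]
gripper_width: 91.4
gripper_force: 0.0
```

Emit:
move_arm(plan=[[[-0.4, 0.4, -0.2], 0, 0], [[0, 0, 0], 0, 0.3], [[0, 0, 0], 0, 0.45], [[0, 0, 0], 0, 0.6], [[0, 0, 0], 0, 0.8]])

```text
time_s: 12.75
ee_pos: [361.4, 331.8, 22.1]
ee_rot: [180.0, -0.0, 93.5]
force: [0.0, -0.2, -0.2]
gripper_width: 62.2
gripper_force: 0.0
```

Emit:
move_arm(plan=[[[0, 0, 0], 0, 0.8], [[0, 0, 0], 0, 0.8], [[0, 0, 0], 0, 0.8]])

```text
time_s: 13.05
ee_pos: [361.5, 331.8, 22.0]
ee_rot: [180.0, -0.0, 93.5]
force: [0.3, 0.9, -0.1]
gripper_width: 54.3
gripper_force: 20.0
```

```bash
python3 - <<'E'
from h import *
st(); p=env.grab_frame("wrist"); save(p,"w4")
st()
E
```

```text
{'time_s': 13.0, 'qpos': [41.2, 23.0, 115.2, -0.0, 41.8, 37.7], 'ee_pos': [361.5, 331.8, 22.0], 'ee_rot': [180.0, -0.0, 93.5], 'force': [0.3, 0.9, -0.1], 'gripper_width': 54.3, 'gripper_force': 20.0}
{'time_s': 13.1, 'qpos': [41.2, 23.0, 115.2, -0.0, 41.8, 37.7], 'ee_pos': [361.5, 331.8, 22.0], 'ee_rot': [180.0, -0.0, 93.5], 'force': [0.3, 0.6, 0.5], 'gripper_width': 54.5, 'gripper_force': 20.0}
```

View pics/w4.png

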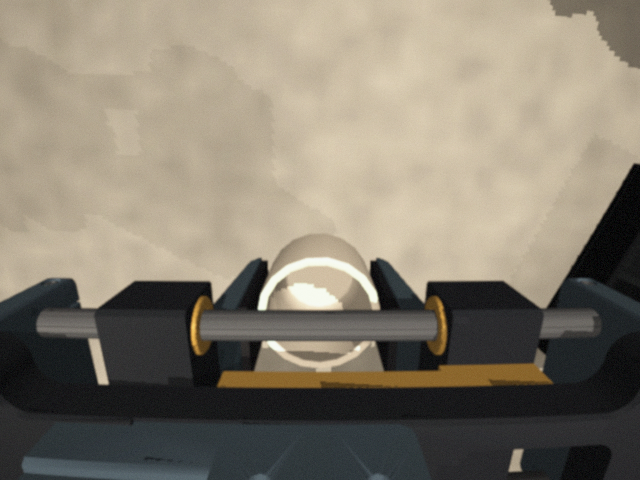

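The picture shows the cup held upright at (320,310).

Emit:
move_arm(plan=[[[0, 0, 1.0], 0, 0.8], [[0, 0, 2.5], 0, 0.8], [[0, 0, 3.0], 0, 0.8], [[0, 0, 2.5], 0, 0.8], [[0, 0, 1.0], 0, 0.8]])

```text
time_s: 13.6
ee_pos: [362.3, 332.6, 124.7]
ee_rot: [179.8, -0.2, 93.5]
force: [0.6, 0.5, -1.2]
gripper_width: 54.4
gripper_force: 20.0
```

Emit:
move_arm(plan=[[[0.8, -1.3, 0], 0, 0.8], [[1.6, -2.6, 0], 0, 0.8], [[2.1, -3.4, 0], 0, 0.8], [[2.1, -3.4, 0], 0, 0.8], [[2.1, -3.4, 0], 0, 0.8]])

```text
time_s: 14.1
ee_pos: [448.4, 189.3, 121.5]
ee_rot: [-179.9, 0.0, 93.6]
force: [0.4, 0.7, -0.8]
gripper_width: 54.5
gripper_force: 20.0
```

Emit:
move_arm(plan=[[[2.1, -3.4, 0], 0, 0.8], [[2.1, -3.4, 0], 0, 0.8], [[2.1, -3.4, 0], 0, 0.8], [[2.1, -3.4, 0], 0, 0.8], [[2.1, -3.4, 0], 0, 0.8]])

```text
time_s: 14.6
ee_pos: [553.4, 19.1, 121.3]
ee_rot: [-179.9, -0.0, 93.5]
force: [0.3, 1.2, -1.3]
gripper_width: 54.5
gripper_force: 20.0
```

Emit:
move_arm(plan=[[[2.1, -3.4, 0], 0, 0.8], [[1.6, -2.6, 0], 0, 0.8], [[1.0, -1.7, 0], 0, 0.8], [[0.6, -1.0, 0], 0, 0.8], [[0, 0, 0], 0, 0.8]])

```text
time_s: 15.1
ee_pos: [606.4, -66.8, 121.5]
ee_rot: [-180.0, -0.0, 93.5]
force: [-1.0, 0.8, -1.5]
gripper_width: 54.4
gripper_force: 20.0
```

```bash
python3 - <<'E'
from h import *
P,C=fused(); 
for n,(x,y),h,a in [("cups",(609,-137),61,36),("held",(606,-66),0,0)]:
    T=P[(np.hypot(P[:,0]-x,P[:,1]-y)<a)&(abs(P[:,2]-h)<5)]; print(n,len(T),circ(T) if len(T) else 0)
p=env.grab_frame("scene"); save(p,"s2"); st()
E
```

```text
cups 388 [ 610.7 -135.7   30.3]
held 0 0
{'time_s': 15.2, 'qpos': [-7.2, 25.3, 92.7, 0.0, 62.1, -10.8], 'ee_pos': [605.6, -65.1, 121.8], 'ee_rot': [-179.9, -0.0, 93.6], 'force': [0.1, -0.7, -1.0], 'gripper_width': 54.4, 'gripper_force': 20.0}
```

View pics/s2.png

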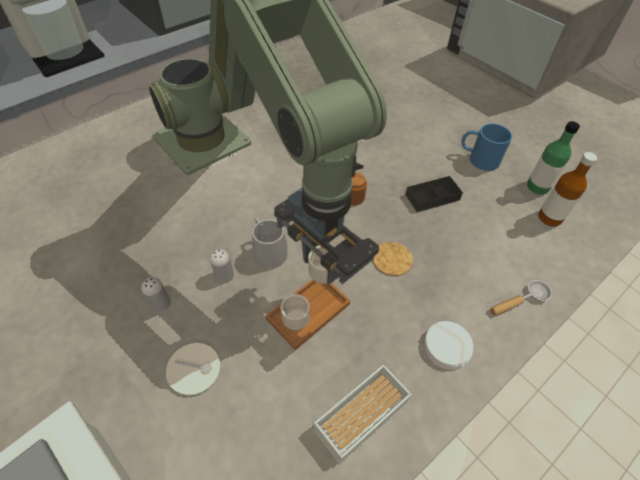

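The first cup stands in the tray at (295,312) and the second is held above it at (320,265). I'm lowering it.

Emit:
move_arm(plan=[[[0, 0, -1.5], 0, 0.8], [[0, 0, -2.5], 0, 0.8], [[0, 0, -2.5], 0, 0.8], [[0, 0, -1.6], 0, 0.8], [[0, 0, -0.5], 0, 0.8]])

```text
time_s: 15.75
ee_pos: [604.5, -64.8, 34.3]
ee_rot: [-179.8, -0.1, 93.6]
force: [-0.5, 0.1, -1.1]
gripper_width: 54.3
gripper_force: 20.0
```

Emit:
move_arm(plan=[[[0, 0, -0.3], 0, 0.8], [[0, 0, 0], 0, 0.8], [[0, 0, 0], 0, 0.8], [[0, 0, 0], 0, 0.8]])

```text
time_s: 16.15
ee_pos: [607.0, -66.3, 33.9]
ee_rot: [179.9, 0.0, 93.5]
force: [-0.3, 0.2, -1.0]
gripper_width: 54.3
gripper_force: 20.0
```

Emit:
move_arm(plan=[[[0, 0, -0.3], 0, 0.8], [[0, 0, -0.2], 0, 0.8], [[0, 0, 0], 0, 0.8], [[0, 0, 0], 0, 0.8]])

```text
time_s: 16.55
ee_pos: [606.3, -66.3, 27.8]
ee_rot: [-180.0, -0.0, 93.5]
force: [-0.8, -0.2, -0.9]
gripper_width: 54.4
gripper_force: 20.0
```

Emit:
move_arm(plan=[[[0, 0, -0.1], 0, 0.8], [[0, 0, 0], 0, 0.8], [[0, 0, 0], 0, 0.8]])

```text
time_s: 16.85
ee_pos: [606.6, -66.3, 27.1]
ee_rot: [180.0, 0.0, 93.5]
force: [0.5, -0.9, -0.4]
gripper_width: 54.5
gripper_force: 20.0
```

Emit:
move_arm(plan=[[[0, 0, -0.1], 0, 0.8], [[0, 0, 0], 0, 0.8], [[0, 0, 0], 0, 0.8]])

```text
time_s: 17.15
ee_pos: [606.6, -66.3, 27.1]
ee_rot: [180.0, 0.0, 93.5]
force: [-1.5, -0.3, 5.0]
gripper_width: 54.5
gripper_force: 20.0
```

Emit:
move_arm(plan=[[[0, 0, 0], 0, 0.3], [[0, 0, 0], 0, 0.2], [[0, 0, 0], 0, 0], [[0, 0, 0], 0, 0], [[0, 0, 1], 0, 0]])

```text
time_s: 17.65
ee_pos: [605.2, -66.1, 34.9]
ee_rot: [-179.8, -0.0, 93.5]
force: [-0.2, -0.6, 0.1]
gripper_width: 90.0
gripper_force: 0.0
```

Emit:
move_arm(plan=[[[0, 0, 2.5], 0, 0], [[0, 0, 3], 0, 0], [[0, 0, 3], 0, 0], [[0, 0, 1], 0, 0], [[-1.8, -1.2, 0], 0, 0]])

```text
time_s: 18.15
ee_pos: [591.2, -77.7, 133.2]
ee_rot: [179.6, 0.0, 93.6]
force: [-0.4, -0.4, -0.1]
gripper_width: 91.0
gripper_force: 0.0
```

Emit:
move_arm(plan=[[[-3.6, -2.5, 0], 0, 0], [[-3.6, -2.5, 0], 0, 0], [[-3.6, -2.5, 0], 0, 0], [[-2.2, -1.5, 0], 0, 0], [[-1.0, -0.7, 0], 0, 0]])

```text
time_s: 18.65
ee_pos: [446.0, -175.9, 130.6]
ee_rot: [-179.9, -0.0, 93.4]
force: [0.4, -0.5, -0.3]
gripper_width: 90.8
gripper_force: 0.0
```

```bash
python3 - <<'E'
from h import *
P,C=fused(("scene","side"))
for n,(x,y),h,a in [("c1",(610,-136),61,34),("c2",(606,-66),61,34),("sh1",(428,-190),80,40),("sh2",(404,-328),80,40),("pit",(444,-80),83,60)]:
    T=P[(np.hypot(P[:,0]-x,P[:,1]-y)<a)&(abs(P[:,2]-h)<4)]; print(n,len(T),circ(T) if len(T) else 0)
p=env.grab_frame("wrist"); save(p,"w5"); st()
E
```

```text
c1 357 [ 610.6 -135.    30.3]
c2 332 [606.8 -64.7  30.6]
sh1 314 [ 428.9 -192.6   18.4]
sh2 469 [ 406.5 -329.6   20. ]
pit 256 [440.8 -79.8  39.1]
{'time_s': 18.8, 'qpos': [-22.7, 14.2, 108.7, 0.0, 57.1, -26.2], 'ee_pos': [448.8, -175.4, 131.0], 'ee_rot': [179.9, -0.0, 93.5], 'force': [-0.7, 0.4, 0.5], 'gripper_width': 91.1, 'gripper_force': 0.0}
```

View pics/w5.png

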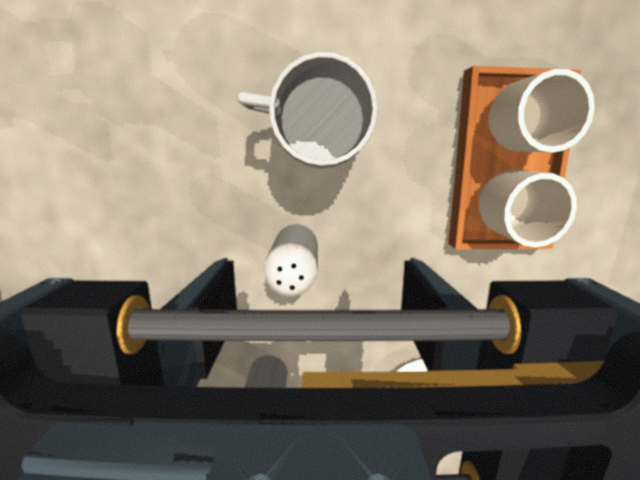

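Both cups stand in the tray at about (555,110) and (540,210). The shaker is at (292,268), between and ahead of the open fingers, and the pitcher is clear.

Emit:
move_arm(plan=[[[-1.2, -0.8, 0], 0, 0], [[-0.9, -0.7, 0], 0, 0], [[0, 0, 0], 0, 0], [[0, 0, 0], 0, 0]])

```text
time_s: 19.2
ee_pos: [427.5, -190.3, 131.0]
ee_rot: [180.0, -0.0, 93.5]
force: [1.4, -1.0, -1.0]
gripper_width: 91.1
gripper_force: 0.0
```

Emit:
move_arm(plan=[[[0, 0, -1.5], 0, 0], [[0, 0, -2.8], 0, 0], [[0, 0, -2.8], 0, 0], [[0, 0, -1.5], 0, 0], [[0, 0, -0.8], 0, 0]])

```text
time_s: 19.7
ee_pos: [427.1, -189.8, 35.6]
ee_rot: [-179.9, -0.1, 93.5]
force: [0.1, 0.7, 0.7]
gripper_width: 91.4
gripper_force: 0.0
```

Emit:
move_arm(plan=[[[0, 0, 0], 0, 0], [[0, 0, 0], 0, 0], [[0, 0, 0], 0, 0]])

```text
time_s: 20.0
ee_pos: [428.2, -190.6, 37.9]
ee_rot: [179.9, 0.1, 93.5]
force: [-0.9, 0.1, 1.2]
gripper_width: 91.3
gripper_force: 0.0
```

Emit:
move_arm(plan=[[[0, 0, -0.5], 0, 0], [[0, 0, 0], 0, 0.3], [[0, 0, 0], 0, 0.5], [[0, 0, 0], 0, 0.65], [[0, 0, 0], 0, 0.8]])

```text
time_s: 20.5
ee_pos: [427.5, -190.3, 32.1]
ee_rot: [180.0, 0.0, 93.5]
force: [0.2, -1.9, 0.6]
gripper_width: 61.9
gripper_force: 0.0
```

Emit:
move_arm(plan=[[[0, 0, 0], 0, 0.9], [[0, 0, 0], 0, 0.9], [[0, 0, 0], 0, 0.9], [[0, 0, 0], 0, 0.9]])

```text
time_s: 20.9
ee_pos: [427.5, -190.3, 32.0]
ee_rot: [180.0, 0.0, 93.5]
force: [0.2, -0.1, 0.2]
gripper_width: 39.7
gripper_force: 20.0
```

Emit:
move_arm(plan=[[[0, 0, 1.0], 0, 0.9], [[0, 0, 2.5], 0, 0.9], [[0, 0, 3.5], 0, 0.9], [[0, 0, 3.5], 0, 0.9], [[0, 0, 1.5], 0, 0.9]])

```text
time_s: 21.4
ee_pos: [428.8, -190.9, 155.7]
ee_rot: [179.7, 0.2, 93.5]
force: [-0.1, -0.3, -1.1]
gripper_width: 39.5
gripper_force: 20.0
```

Emit:
move_arm(plan=[[[1.2, 1.3, 0], 0, 0.9], [[2.8, 3.0, 0], 0, 0.9], [[3.0, 3.3, 0], 0, 0.9], [[3.2, 3.4, 0], 0, 0.9], [[0.3, 4, 0], -1.5, 0.9]])

```text
time_s: 21.9
ee_pos: [536.0, -39.2, 152.6]
ee_rot: [179.8, 0.0, 92.0]
force: [0.6, -0.4, -1.4]
gripper_width: 39.9
gripper_force: 20.0
```

Emit:
move_arm(plan=[[[0.3, 4, 0], -1.9, 0.9], [[0.3, 4, 0], -2.1, 0.9], [[0.3, 4, 0], -2.1, 0.9], [[0.3, 4, 0], -2.1, 0.9], [[0.3, 4, 0], -2.1, 0.9]])

```text
time_s: 22.4
ee_pos: [547.1, 161.3, 152.5]
ee_rot: [180.0, 0.0, 81.6]
force: [0.4, -0.5, -1.8]
gripper_width: 39.6
gripper_force: 20.0
```

Emit:
move_arm(plan=[[[0.3, 4, 0], -2.1, 0.9], [[0.3, 4, 0], -2.1, 0.9], [[0.3, 4, 0], -2.1, 0.9], [[0.3, 4, 0], -2.1, 0.9], [[0.3, 2.5, 0], -2.1, 0.9]])

```text
time_s: 22.9
ee_pos: [561.9, 347.6, 152.3]
ee_rot: [-180.0, -0.0, 71.2]
force: [0.7, -0.5, -1.8]
gripper_width: 39.7
gripper_force: 20.0
```

```bash
python3 - <<'E'
from h import *
st(); p=env.grab_frame("wrist"); save(p,"w6"); 
P=cloud(p).reshape(-1,3); P=P[~np.isnan(P[:,0])]
Q=P[(abs(P[:,0]-551)<75)&(abs(P[:,1]-340)<85)&(P[:,2]>22)&(P[:,2]<33)]
print(len(Q),cv2.minAreaRect(Q[:,:2].astype(np.float32)) if len(Q) else 0)
P,C=fused(); 
for c in ("scene","side"):
    P,C=fused((c,))
    Q=P[(abs(P[:,0]-551)<75)&(abs(P[:,1]-340)<85)&(P[:,2]>22)&(P[:,2]<33)]
    print(c,len(Q),cv2.minAreaRect(Q[:,:2].astype(np.float32)) if len(Q) else 0)
E
```

```text
{'time_s': 22.9, 'qpos': [30.7, 28.3, 82.8, 0.0, 68.9, 49.5], 'ee_pos': [561.9, 347.6, 152.3], 'ee_rot': [-180.0, -0.0, 71.2], 'force': [0.7, -0.5, -1.8], 'gripper_width': 39.7, 'gripper_force': 20.0}
1310 ((559.1232299804688, 363.82818603515625), (80.35238647460938, 64.16218566894531), 70.92790222167969)
scene 345 ((552.7266235351562, 339.99072265625), (128.89781188964844, 67.4959487915039), 70.42058563232422)
side 249 ((550.2261962890625, 343.13922119140625), (128.1781005859375, 64.68111419677734), 70.6763916015625)
```

View pics/w6.png

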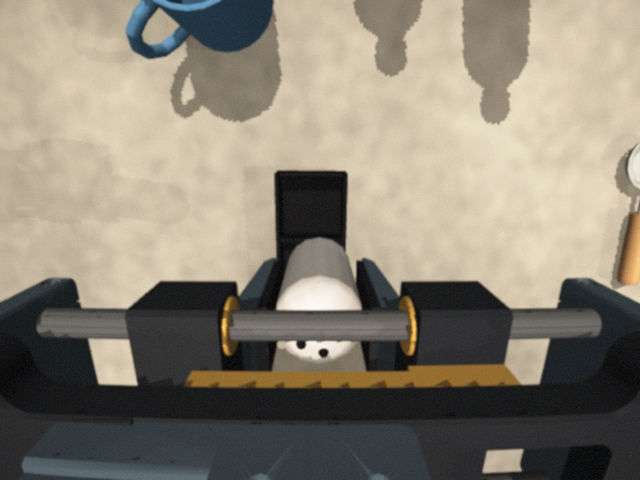

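The caddy's far bay shows at (311,205) and lines up with the held shaker. I'm shifting 23 mm in y and lowering.

Emit:
move_arm(plan=[[[0, 1.2, 0], 0, 0.9], [[0, 1.1, 0], 0, 0.9], [[0, 0, -2.5], 0, 0.9], [[0, 0, -2.5], 0, 0.9], [[0, 0, -2.0], 0, 0.9]])

```text
time_s: 23.65
ee_pos: [562.0, 368.0, 80.8]
ee_rot: [-180.0, 0.0, 71.2]
force: [-0.4, -0.9, -1.1]
gripper_width: 39.9
gripper_force: 20.0
```

Emit:
move_arm(plan=[[[0, 0, -0.5], 0, 0.9], [[0, 0, 0], 0, 0.9], [[0, 0, 0], 0, 0.9], [[0, 0, 0], 0, 0.9]])

```text
time_s: 24.05
ee_pos: [563.3, 368.3, 78.5]
ee_rot: [179.9, -0.1, 71.2]
force: [-0.5, 0.2, -0.6]
gripper_width: 39.3
gripper_force: 20.0
```

```bash
python3 - <<'E'
from h import *
st(); p=env.grab_frame("side"); save(p,"sd2"); cv2.imwrite("pics/sd2c.png",cv2.resize(cv2.cvtColor(p["frame"],cv2.COLOR_RGB2BGR)[80:240,230:430],None,fx=3,fy=3))
E
```

```text
{'time_s': 24.0, 'qpos': [32.2, 32.7, 86.3, -0.0, 60.8, 51.0], 'ee_pos': [563.3, 368.3, 78.5], 'ee_rot': [179.9, -0.1, 71.2], 'force': [-0.5, 0.2, -0.6], 'gripper_width': 39.3, 'gripper_force': 20.0}
```

View pics/sd2c.png

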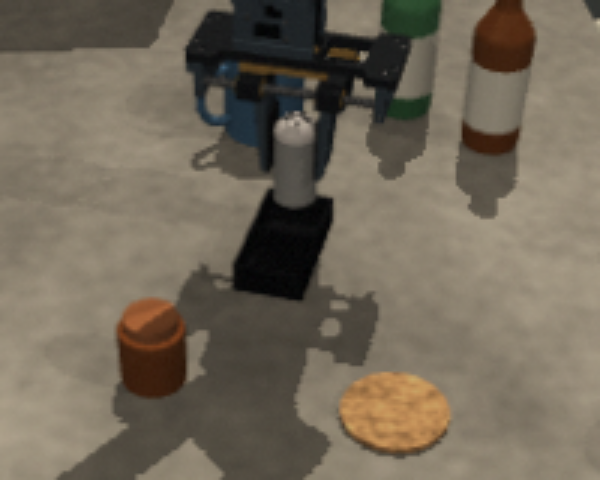

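The shaker at (294,160) in the crop hangs centred over the far bay. I'll check bottle clearance before going down.

```bash
python3 - <<'E'
from h import *
p=env.grab_frame("side")
for uv in [(365,118),(395,128),(317,125)]: print(at_z(p,uv,0)[:2])
E
```

```text
[700.37393532 573.93984085]
[784.65665032 512.72834131]
[545.62115007 542.38371667]
```

Emit:
move_arm(plan=[[[-0.1, 0.2, -1.0], 0, 0.9], [[0, 0, -1.0], 0, 0.9], [[0, 0, -0.9], 0, 0.9], [[0, 0, 0], 0, 0.9], [[0, 0, 0], 0, 0.9]])

```text
time_s: 24.65
ee_pos: [561.2, 369.6, 47.3]
ee_rot: [-180.0, 0.1, 71.2]
force: [-0.3, -0.1, -1.2]
gripper_width: 39.6
gripper_force: 20.0
```

Bottles and mug are far off. I'm lowering the rest of the way.

Emit:
move_arm(plan=[[[0, 0, -0.5], 0, 0.9], [[0, 0, -0.4], 0, 0.9], [[0, 0, 0], 0, 0.9], [[0, 0, 0], 0, 0.9]])

```text
time_s: 25.05
ee_pos: [561.4, 369.7, 38.9]
ee_rot: [180.0, 0.0, 71.2]
force: [0.3, -0.4, -0.3]
gripper_width: 39.5
gripper_force: 20.0
```

Emit:
move_arm(plan=[[[0, 0, -0.1], 0, 0.9], [[0, 0, 0], 0, 0.9], [[0, 0, 0], 0, 0.9]])

```text
time_s: 25.35
ee_pos: [561.4, 369.8, 38.1]
ee_rot: [180.0, -0.0, 71.2]
force: [-0.7, 0.4, -1.2]
gripper_width: 39.7
gripper_force: 20.0
```

Emit:
move_arm(plan=[[[0, 0, -0.1], 0, 0.9], [[0, 0, 0], 0, 0.9], [[0, 0, 0], 0, 0.9]])

```text
time_s: 25.65
ee_pos: [561.3, 369.7, 36.9]
ee_rot: [-180.0, 0.0, 71.2]
force: [0.2, -0.3, -0.9]
gripper_width: 39.5
gripper_force: 20.0
```

Emit:
move_arm(plan=[[[0, 0, -0.1], 0, 0.9], [[0, 0, 0], 0, 0.9], [[0, 0, 0], 0, 0.9]])

```text
time_s: 25.95
ee_pos: [561.5, 369.8, 36.1]
ee_rot: [180.0, -0.0, 71.2]
force: [0.3, 0.2, -0.4]
gripper_width: 39.8
gripper_force: 20.0
```

Emit:
move_arm(plan=[[[0, 0, -0.1], 0, 0.9], [[0, 0, 0], 0, 0.9], [[0, 0, 0], 0, 0.9]])

```text
time_s: 26.25
ee_pos: [561.6, 369.8, 36.0]
ee_rot: [180.0, -0.0, 71.2]
force: [-1.8, -1.4, 5.8]
gripper_width: 39.4
gripper_force: 20.0
```

Emit:
move_arm(plan=[[[0, 0, 0], 0, 0.5], [[0, 0, 0], 0, 0.3], [[0, 0, 0], 0, 0], [[0, 0, 0], 0, 0], [[0, 0, 1], 0, 0]])

```text
time_s: 26.75
ee_pos: [560.3, 369.1, 43.6]
ee_rot: [-179.9, 0.2, 71.2]
force: [0.6, -0.9, -0.3]
gripper_width: 74.6
gripper_force: 0.0
```

Emit:
move_arm(plan=[[[0, 0, 2.5], 0, 0], [[0, 0, 3], 0, 0], [[0, 0, 3], 0, 0], [[0, 0, 1], 0, 0], [[-0.4, -2, 0], 0, 0]])

```text
time_s: 27.25
ee_pos: [558.8, 352.0, 142.3]
ee_rot: [179.8, -0.3, 71.3]
force: [0.8, -1.8, -1.0]
gripper_width: 90.9
gripper_force: 0.0
```

Emit:
move_arm(plan=[[[-1, -4.4, 0], 0, 0], [[-1, -4.4, 0], 0, 0], [[-1, -4.4, 0], 0, 0], [[-1, -4.4, 0], 0, 0], [[-1, -4.4, 0], 0, 0]])

```text
time_s: 27.75
ee_pos: [506.3, 128.0, 139.5]
ee_rot: [-180.0, 0.0, 71.3]
force: [0.7, -0.2, -0.7]
gripper_width: 91.4
gripper_force: 0.0
```

Emit:
move_arm(plan=[[[-1, -4.4, 0], 0, 0], [[-1, -4.4, 0], 0, 0], [[-1, -4.4, 0], 0, 0], [[-1, -4.4, 0], 0, 0], [[-1, -4.4, 0], 0, 0]])

```text
time_s: 28.25
ee_pos: [456.3, -91.8, 139.7]
ee_rot: [-180.0, 0.0, 71.2]
force: [0.5, -0.7, 0.7]
gripper_width: 91.5
gripper_force: 0.0
```

Emit:
move_arm(plan=[[[-1, -4.4, 0], 0, 0], [[-1, -4.4, 0], 0, 0], [[-1, -4.4, 0], 0, 0], [[-1, -4.4, 0], 0, 0], [[-1, -3, 0], 0, 0]])

```text
time_s: 28.75
ee_pos: [406.5, -298.8, 139.6]
ee_rot: [180.0, 0.0, 71.1]
force: [0.7, 0.1, -0.2]
gripper_width: 91.1
gripper_force: 0.0
```

```bash
python3 - <<'E'
from h import *
st()
for c in ("scene","side","wrist"):
    p=env.grab_frame(c);P=cloud(p).reshape(-1,3);P=P[~np.isnan(P[:,0])]
    for n,(x,y),h,a in [("sh2",(404,-329),79,28),("sh1",(561.6,369.8),83,30),("jar",(430,184),66,40),("coaster",(619,118),6,60)]:
        T=P[(np.hypot(P[:,0]-x,P[:,1]-y)<a)&(abs(P[:,2]-h)<(2 if n=="coaster" else 5))]
        if len(T): print(c,n,len(T),np.round(np.percentile(T[:,2],95),1),circ(T),np.round(np.percentile(T[:,:2],[1,99],axis=0).mean(0)))
save(p,"w7")
p=env.grab_frame("side"); cv2.imwrite("pics/sd3c.png",cv2.resize(cv2.cvtColor(p["frame"],cv2.COLOR_RGB2BGR)[110:270,230:430],None,fx=3,fy=3))
E
```

```text
{'time_s': 28.8, 'qpos': [-37.6, 15.6, 105.2, -0.0, 59.2, -18.7], 'ee_pos': [406.5, -298.8, 139.6], 'ee_rot': [180.0, 0.0, 71.1], 'force': [0.7, 0.1, -0.2], 'gripper_width': 91.1, 'gripper_force': 0.0}
scene sh2 181 82.3 [ 406.1 -330.8   18.9] [ 407. -331.]
scene sh1 121 86.6 [563.9 365.2  18.9] [563. 364.]
scene jar 210 67.4 [431.  182.2  23.4] [431. 183.]
scene coaster 812 7.2 [623.9 122.7  46. ] [624. 123.]
side sh2 341 82.0 [ 403.3 -328.8   18.6] [ 403. -329.]
side sh1 76 86.0 [558.5 366.   17.4] [559. 365.]
side coaster 659 7.6 [615.8 124.3  52.1] [621. 127.]
wrist sh2 1531 81.9 [ 404.  -327.9   18.4] [ 404. -328.]
```

View pics/sd3c.png

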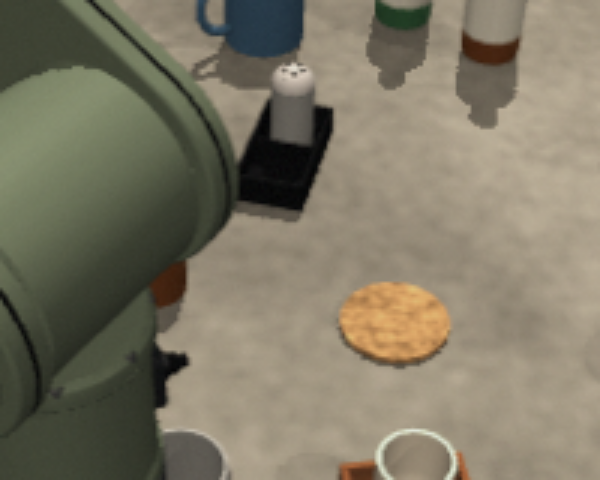

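The first shaker stands upright in the far bay at (292,105) in the crop, and the near bay is free at (283,170). Next is the second shaker.

Emit:
move_arm(plan=[[[-0.1, -1.5, 0], 0, 0], [[-0.1, -1.5, 0], 0, 0], [[0, 0, 0], 0, 0], [[0, 0, 0], 0, 0]])

```text
time_s: 29.35
ee_pos: [405.5, -326.3, 139.8]
ee_rot: [-180.0, -0.0, 71.2]
force: [0.0, 0.2, -0.2]
gripper_width: 91.0
gripper_force: 0.0
```

Emit:
move_arm(plan=[[[0, 0, -1.5], 0, 0], [[0, 0, -2.8], 0, 0], [[0, 0, -2.8], 0, 0], [[0, 0, -2.0], 0, 0], [[0, 0, -1.0], 0, 0]])

```text
time_s: 29.85
ee_pos: [404.6, -325.0, 37.3]
ee_rot: [-179.8, -0.1, 71.3]
force: [0.3, -0.1, 0.3]
gripper_width: 90.6
gripper_force: 0.0
```

Emit:
move_arm(plan=[[[0, 0, 0], 0, 0], [[0, 0, 0], 0, 0], [[0, 0, 0], 0, 0]])

```text
time_s: 30.15
ee_pos: [406.2, -326.8, 40.1]
ee_rot: [179.9, 0.0, 71.2]
force: [-0.2, -0.5, -0.3]
gripper_width: 91.1
gripper_force: 0.0
```

Emit:
move_arm(plan=[[[-0.1, -0.2, -0.4], 0, 0], [[0, 0, -0.3], 0, 0.3], [[0, 0, 0], 0, 0.5], [[0, 0, 0], 0, 0.65], [[0, 0, 0], 0, 0.8]])

```text
time_s: 30.65
ee_pos: [404.4, -328.3, 32.0]
ee_rot: [180.0, 0.0, 71.2]
force: [0.2, 0.3, 0.4]
gripper_width: 61.9
gripper_force: 0.0
```

Emit:
move_arm(plan=[[[0, 0, 0], 0, 0.9], [[0, 0, 0], 0, 0.9], [[0, 0, 0], 0, 0.9], [[0, 0, 0], 0, 0.9]])

```text
time_s: 31.05
ee_pos: [404.4, -328.3, 32.0]
ee_rot: [180.0, 0.0, 71.2]
force: [0.2, -0.3, 1.2]
gripper_width: 39.5
gripper_force: 20.0
```

Emit:
move_arm(plan=[[[0, 0, 1.0], 0, 0.9], [[0, 0, 2.5], 0, 0.9], [[0, 0, 3.5], 0, 0.9], [[0, 0, 3.5], 0, 0.9], [[0, 0, 1.5], 0, 0.9]])

```text
time_s: 31.55
ee_pos: [405.6, -329.3, 155.9]
ee_rot: [179.7, 0.1, 71.2]
force: [-0.2, -0.7, -0.8]
gripper_width: 39.9
gripper_force: 20.0
```

Emit:
move_arm(plan=[[[0.8, 1.6, 0], 0, 0.9], [[1.8, 3.4, 0], 0, 0.9], [[2, 4, 0], 0, 0.9], [[2, 4, 0], 0, 0.9], [[2, 4, 0], 0, 0.9]])

```text
time_s: 32.05
ee_pos: [490.8, -156.7, 152.6]
ee_rot: [180.0, -0.0, 71.2]
force: [0.3, -0.9, -1.3]
gripper_width: 39.5
gripper_force: 20.0
```

Emit:
move_arm(plan=[[[2, 4, 0], 0, 0.9], [[2, 3.8, 0], 0, 0.9], [[0.1, 4, 0], 0, 0.9], [[0.1, 4, 0], 0, 0.9], [[0.1, 4, 0], 0, 0.9]])

```text
time_s: 32.55
ee_pos: [533.2, 41.4, 152.5]
ee_rot: [180.0, -0.0, 71.2]
force: [0.4, -0.7, -0.9]
gripper_width: 39.7
gripper_force: 20.0
```

Emit:
move_arm(plan=[[[0.1, 4, 0], 0, 0.9], [[0.1, 4, 0], 0, 0.9], [[0.1, 4, 0], 0, 0.9], [[0.1, 4, 0], 0, 0.9], [[0.1, 4, 0], 0, 0.9]])

```text
time_s: 33.05
ee_pos: [538.0, 241.3, 152.6]
ee_rot: [180.0, -0.0, 71.2]
force: [0.1, -0.4, -2.0]
gripper_width: 39.6
gripper_force: 20.0
```

Emit:
move_arm(plan=[[[0.1, 4, 0], 0, 0.9], [[0.1, 2.2, 0], 0, 0.9], [[0.1, 1.2, 0], 0, 0.9], [[0, 0, 0], 0, 0.9], [[0, 0, 0], 0, 0.9]])

```text
time_s: 33.55
ee_pos: [541.2, 312.7, 152.0]
ee_rot: [-180.0, 0.1, 71.2]
force: [0.0, -1.3, -1.3]
gripper_width: 39.2
gripper_force: 20.0
```

Emit:
move_arm(plan=[[[0, 0.1, -1.5], 0, 0.9], [[0, 0, -2.5], 0, 0.9], [[0, 0, -2.0], 0, 0.9], [[0, 0, -1.0], 0, 0.9], [[0, 0, -0.4], 0, 0.9]])

```text
time_s: 34.05
ee_pos: [541.1, 313.2, 77.2]
ee_rot: [-179.9, 0.1, 71.1]
force: [-0.2, 0.3, -0.6]
gripper_width: 39.4
gripper_force: 20.0
```

Emit:
move_arm(plan=[[[0, 0, 0], 0, 0.9], [[0, 0, 0], 0, 0.9], [[0, 0, 0], 0, 0.9]])

```text
time_s: 34.35
ee_pos: [542.0, 315.0, 79.1]
ee_rot: [179.9, -0.1, 71.2]
force: [-0.1, -0.4, -1.7]
gripper_width: 39.7
gripper_force: 20.0
```

```bash
python3 - <<'E'
from h import *
st(); p=env.grab_frame("side"); a=cv2.cvtColor(p["frame"],cv2.COLOR_RGB2BGR)[110:230,260:410]
q=env.grab_frame("scene"); b=cv2.cvtColor(q["frame"],cv2.COLOR_RGB2BGR)[110:230,360:510]
cv2.imwrite("pics/m1.png",cv2.resize(np.hstack([a,b]),None,fx=2.6,fy=2.6))
E
```

```text
{'time_s': 34.4, 'qpos': [29.1, 29.0, 93.2, -0.0, 57.7, 47.9], 'ee_pos': [542.0, 315.0, 79.1], 'ee_rot': [179.9, -0.1, 71.2], 'force': [-0.1, -0.4, -1.7], 'gripper_width': 39.7, 'gripper_force': 20.0}
```

View pics/m1.png

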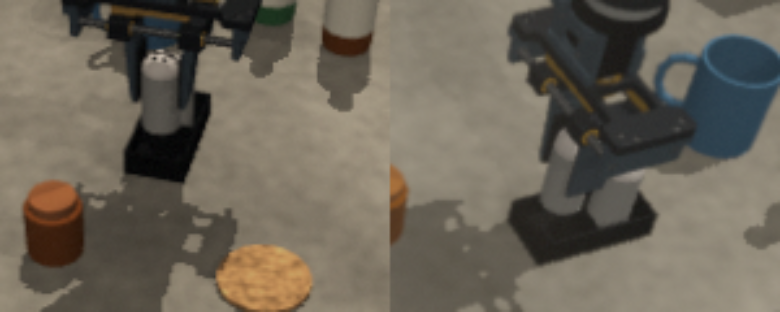

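The held shaker is at (160,95) left and (563,175) right, over the near bay and clear of the first shaker. I'm lowering it.

Emit:
move_arm(plan=[[[0, 0, -1.0], 0, 0.9], [[0, -0.1, -1.0], 0, 0.9], [[0, 0, -1.0], 0, 0.9], [[0, 0, 0], 0, 0.9], [[0, 0, 0], 0, 0.9]])

```text
time_s: 34.95
ee_pos: [541.2, 313.6, 47.3]
ee_rot: [-180.0, 0.0, 71.2]
force: [-1.0, 0.6, -0.5]
gripper_width: 39.3
gripper_force: 20.0
```

Emit:
move_arm(plan=[[[0, 0, -0.5], 0, 0.9], [[0, 0, -0.4], 0, 0.9], [[0, 0, 0], 0, 0.9], [[0, 0, 0], 0, 0.9]])

```text
time_s: 35.35
ee_pos: [541.4, 313.7, 38.9]
ee_rot: [180.0, 0.0, 71.2]
force: [-0.1, -0.5, -0.2]
gripper_width: 39.8
gripper_force: 20.0
```

Emit:
move_arm(plan=[[[0, 0, -0.1], 0, 0.9], [[0, 0, 0], 0, 0.9], [[0, 0, 0], 0, 0.9]])

```text
time_s: 35.65
ee_pos: [541.4, 313.8, 38.1]
ee_rot: [180.0, -0.0, 71.2]
force: [-0.9, -0.5, -0.6]
gripper_width: 39.4
gripper_force: 20.0
```

Emit:
move_arm(plan=[[[0, 0, -0.1], 0, 0.9], [[0, 0, 0], 0, 0.9], [[0, 0, -0.1], 0, 0.9], [[0, 0, 0], 0, 0.9], [[0, 0, 0], 0, 0.9]])

```text
time_s: 36.15
ee_pos: [541.5, 313.8, 36.0]
ee_rot: [180.0, -0.0, 71.2]
force: [1.3, 0.3, -0.2]
gripper_width: 39.4
gripper_force: 20.0
```

Emit:
move_arm(plan=[[[0, 0, -0.1], 0, 0.9], [[0, 0, 0], 0, 0.9], [[0, 0, 0], 0, 0.9]])

```text
time_s: 36.45
ee_pos: [541.5, 313.8, 36.0]
ee_rot: [180.0, -0.0, 71.2]
force: [-2.2, -0.8, 5.0]
gripper_width: 39.6
gripper_force: 20.0
```

Emit:
move_arm(plan=[[[0, 0, 0], 0, 0.5], [[0, 0, 0], 0, 0.3], [[0, 0, 0], 0, 0], [[0, 0, 0], 0, 0], [[0, 0, 1], 0, 0]])

```text
time_s: 36.95
ee_pos: [540.4, 313.1, 43.8]
ee_rot: [-179.9, 0.1, 71.2]
force: [-0.3, -0.1, -0.2]
gripper_width: 74.6
gripper_force: 0.0
```

Emit:
move_arm(plan=[[[0, 0, 2.5], 0, 0], [[0, 0, 3], 0, 0], [[0, 0, 3], 0, 0], [[0, 0, 1], 0, 0], [[-0.9, -1, 0], 0, 0]])

```text
time_s: 37.45
ee_pos: [534.2, 305.1, 142.2]
ee_rot: [179.8, -0.3, 71.3]
force: [-0.1, -0.7, -0.4]
gripper_width: 91.4
gripper_force: 0.0
```

Emit:
move_arm(plan=[[[-2.5, -2.9, 0], 0, 0], [[-2.5, -2.9, 0], 0, 0], [[-2.5, -2.9, 0], 0, 0], [[-1.8, -2, 0], 0, 0], [[-1.0, -1.2, 0], 0, 0]])

```text
time_s: 37.95
ee_pos: [427.3, 183.2, 139.6]
ee_rot: [-179.9, 0.1, 71.2]
force: [-0.9, -0.3, 0.3]
gripper_width: 91.7
gripper_force: 0.0
```

Emit:
move_arm(plan=[[[0, 0, 0], 0, 0], [[0, 0, 0], 0, 0]])

```text
time_s: 38.15
ee_pos: [430.5, 185.4, 140.2]
ee_rot: [179.9, -0.1, 71.2]
force: [-0.6, 0.3, 0.7]
gripper_width: 91.4
gripper_force: 0.0
```

```bash
python3 - <<'E'
from h import *
st()
for c in ("scene","side","wrist"):
    p=env.grab_frame(c);P=cloud(p).reshape(-1,3);P=P[~np.isnan(P[:,0])]
    for n,(x,y),h,a in [("sh2",(541,314),83,25),("sh1",(561.6,369.8),83,25),("jar",(430,184),66,40),("coaster",(619,120),6,60)]:
        T=P[(np.hypot(P[:,0]-x,P[:,1]-y)<a)&(abs(P[:,2]-h)<(2 if n=="coaster" else 5))]
        if len(T): print(c,n,len(T),np.round(np.percentile(T[:,2],95),1),circ(T),np.round(np.percentile(T[:,:2],[1,99],axis=0).mean(0)))
    # coaster by colour: cork pixels, back-projected to z=6
    f=cv2.cvtColor(p["frame"],cv2.COLOR_RGB2HSV); m=cv2.inRange(f,(8,90,110),(25,255,255))
    n_,lab,stt,cen=cv2.connectedComponentsWithStats(m)
    for i in range(1,n_):
        if stt[i,4]>300:
            ys,xs=np.where(lab==i); k=cv2.convexHull(np.c_[xs,ys].astype(np.int32))[:,0]
            W=np.array([at_z(p,q,6) for q in k]); 
            if np.hypot(*(W[:,:2].mean(0)-[620,120]))<40: print(c,"cork",stt[i,4],lsq(W))
save(p,"w8")
E
```

```text
{'time_s': 38.2, 'qpos': [21.9, 12.5, 109.5, 0.0, 57.9, 40.7], 'ee_pos': [430.5, 185.4, 140.2], 'ee_rot': [179.9, -0.1, 71.2], 'force': [-0.6, 0.3, 0.7], 'gripper_width': 91.4, 'gripper_force': 0.0}
scene sh2 115 85.9 [542.2 308.   18.2] [542. 307.]
scene sh1 121 86.7 [563.  365.1  18.5] [563. 365.]
scene jar 212 67.1 [431.4 182.9  23. ] [432. 182.]
scene coaster 773 7.3 [623.3 123.   45.7] [625. 123.]
scene cork 1077 [624.4 122.8  45.3]
side sh2 82 85.2 [537.3 310.1  17.1] [538. 309.]
side sh1 77 86.0 [558.9 367.1  17.3] [559. 366.]
side jar 198 67.9 [427.5 186.6  23.1] [428. 186.]
side coaster 660 7.5 [623.5 122.1  51. ] [621. 127.]
side cork 761 [622.1 127.1  45. ]
wrist sh2 2074 86.0 [540.2 312.9  18.5] [540. 310.]
wrist jar 2697 66.7 [429.4 186.4  22.9] [430. 187.]
wrist coaster 6407 6.7 [623.2 128.1  45.5] [623. 128.]
wrist cork 6662 [622.2 128.5  45.3]
```

View pics/w8.png

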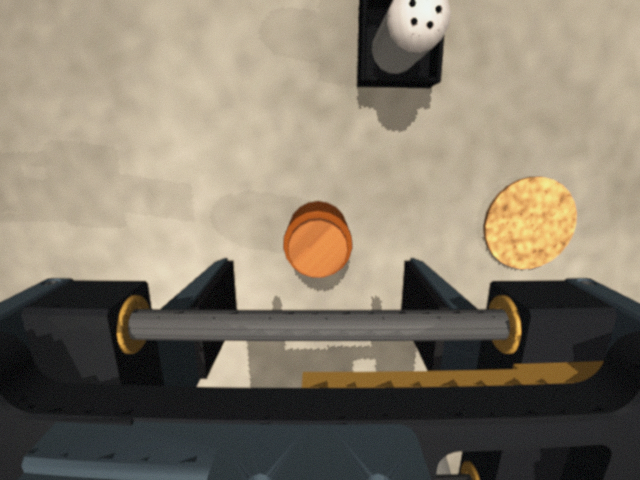

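The jar stands at (318,240), between the fingers, with the coaster at (530,222). All three cameras give a jar-to-coaster shift of about (193.5, −59) mm.

Emit:
move_arm(plan=[[[-0.1, 0, -2.0], 0, 0], [[0, 0, -3.0], 0, 0], [[0, 0, -3.0], 0, 0], [[0, 0, -2.5], 0, 0], [[0, 0, -1.2], 0, 0]])

```text
time_s: 38.8
ee_pos: [427.8, 184.9, 20.6]
ee_rot: [-179.9, 0.1, 71.3]
force: [0.2, -0.0, 0.5]
gripper_width: 91.4
gripper_force: 0.0
```

Emit:
move_arm(plan=[[[0, 0, -0.3], 0, 0], [[0, 0, 0], 0, 0], [[0, 0, 0], 0, 0], [[0, 0, 0], 0, 0]])

```text
time_s: 39.2
ee_pos: [429.2, 185.1, 20.8]
ee_rot: [179.9, -0.1, 71.2]
force: [0.1, -0.2, -0.2]
gripper_width: 91.7
gripper_force: 0.0
```

Emit:
move_arm(plan=[[[0, 0, -0.6], 0, 0], [[0, 0, 0], 0, 0.2], [[0, 0, 0], 0, 0.35], [[0, 0, 0], 0, 0.5], [[0, 0, 0], 0, 0.8]])

```text
time_s: 39.7
ee_pos: [428.5, 184.8, 14.1]
ee_rot: [180.0, -0.0, 71.2]
force: [0.5, 0.3, 0.4]
gripper_width: 62.3
gripper_force: 0.0
```

Emit:
move_arm(plan=[[[0, 0, 0], 0, 0.8], [[0, 0, 0], 0, 0.8], [[0, 0, 0], 0, 0.8], [[0, 0, 0], 0, 0.8]])

```text
time_s: 40.1
ee_pos: [428.6, 184.7, 14.1]
ee_rot: [180.0, -0.0, 71.2]
force: [0.8, -0.1, -0.1]
gripper_width: 55.5
gripper_force: 20.0
```

Emit:
move_arm(plan=[[[0, 0, 0.8], 0, 0.8], [[0, 0, 2.0], 0, 0.8], [[0, 0, 2.2], 0, 0.8], [[0, 0, 1.0], 0, 0.8], [[1.0, -0.3, 0], 0, 0.8]])

```text
time_s: 40.6
ee_pos: [438.3, 181.9, 75.1]
ee_rot: [179.9, -0.1, 71.3]
force: [0.3, 1.0, -2.7]
gripper_width: 55.9
gripper_force: 20.0
```

Emit:
move_arm(plan=[[[2.2, -0.7, 0], 0, 0.8], [[3.0, -0.9, 0], 0, 0.8], [[3.4, -1.0, 0], 0, 0.8], [[3.4, -1.0, 0], 0, 0.8], [[3.0, -0.9, 0], 0, 0.8]])

```text
time_s: 41.1
ee_pos: [590.0, 135.6, 72.4]
ee_rot: [-179.9, 0.1, 71.2]
force: [-0.2, -0.0, -1.8]
gripper_width: 55.5
gripper_force: 20.0
```

Emit:
move_arm(plan=[[[2.2, -0.7, 0], 0, 0.8], [[1.2, -0.4, 0], 0, 0.8], [[0, 0, -1.5], 0, 0.8], [[0, 0, -2.0], 0, 0.8], [[0, 0, -1.0], 0, 0.8]])

```text
time_s: 41.6
ee_pos: [620.6, 125.3, 26.4]
ee_rot: [-179.8, 0.1, 71.2]
force: [0.3, -0.0, -1.3]
gripper_width: 55.7
gripper_force: 20.0
```

Emit:
move_arm(plan=[[[0, 0, 0], 0, 0.8], [[0, 0, 0], 0, 0.8], [[0, 0, 0], 0, 0.8], [[0, 0, 0], 0, 0.8]])

```text
time_s: 42.0
ee_pos: [623.0, 125.9, 30.0]
ee_rot: [179.9, -0.1, 71.2]
force: [0.6, 0.1, -2.4]
gripper_width: 55.6
gripper_force: 20.0
```

Contact is expected at about z = 20.

Emit:
move_arm(plan=[[[0, 0, -0.4], 0, 0.8], [[0, 0, -0.3], 0, 0.8], [[0, 0, 0], 0, 0.8], [[0, 0, 0], 0, 0.8], [[0, 0, 0], 0, 0.8]])

```text
time_s: 42.5
ee_pos: [622.5, 125.8, 22.0]
ee_rot: [180.0, -0.0, 71.2]
force: [0.3, 0.9, -2.2]
gripper_width: 55.8
gripper_force: 20.0
```

Emit:
move_arm(plan=[[[0, 0, -0.1], 0, 0.8], [[0, 0, 0], 0, 0.8], [[0, 0, 0], 0, 0.8]])

```text
time_s: 42.8
ee_pos: [622.4, 125.7, 21.0]
ee_rot: [180.0, 0.0, 71.2]
force: [-0.1, 0.6, -2.6]
gripper_width: 56.0
gripper_force: 20.0
```

Emit:
move_arm(plan=[[[0, 0, -0.1], 0, 0.8], [[0, 0, 0], 0, 0.8], [[0, 0, 0], 0, 0.8]])

```text
time_s: 43.1
ee_pos: [622.5, 125.7, 20.1]
ee_rot: [180.0, -0.0, 71.2]
force: [0.5, 0.6, -1.8]
gripper_width: 55.4
gripper_force: 20.0
```

Emit:
move_arm(plan=[[[0, 0, -0.1], 0, 0.8], [[0, 0, 0], 0, 0.8], [[0, 0, 0], 0, 0.8]])

```text
time_s: 43.4
ee_pos: [622.6, 125.8, 20.1]
ee_rot: [180.0, -0.0, 71.2]
force: [-1.5, -0.1, 4.9]
gripper_width: 55.4
gripper_force: 20.0
```

Contact. I'm releasing, lifting and backing away for a final look.

Emit:
move_arm(plan=[[[0, 0, 0], 0, 0.3], [[0, 0, 0], 0, 0.15], [[0, 0, 0], 0, 0], [[0, 0, 0], 0, 0], [[0, 0, 1], 0, 0]])

```text
time_s: 43.9
ee_pos: [621.3, 125.5, 27.8]
ee_rot: [-179.8, 0.1, 71.2]
force: [-0.2, -0.1, -0.2]
gripper_width: 90.3
gripper_force: 0.0
```

Emit:
move_arm(plan=[[[0, 0, 2.5], 0, 0], [[0, 0, 3.5], 0, 0], [[0, 0, 3.5], 0, 0], [[0, 0, 3.5], 0, 0], [[0, 0, 3.5], 0, 0]])

```text
time_s: 44.4
ee_pos: [622.2, 125.7, 196.2]
ee_rot: [180.0, -0.0, 71.2]
force: [1.1, 0.3, -0.3]
gripper_width: 91.0
gripper_force: 0.0
```

Emit:
move_arm(plan=[[[-4, 0, 3], 0, 0], [[-4, 0, 3], 0, 0], [[-4, 0, 3], 0, 0], [[-4, 0, 0], 0, 0], [[0, 0, 0], 0, 0]])

```text
time_s: 44.9
ee_pos: [458.1, 125.5, 286.2]
ee_rot: [180.0, -0.1, 71.3]
force: [1.0, 1.2, -0.6]
gripper_width: 91.0
gripper_force: 0.0
```

```bash
python3 - <<'E'
from h import *
st()
for c in ("scene","side","wrist"):
    p=env.grab_frame(c);P=cloud(p).reshape(-1,3);P=P[~np.isnan(P[:,0])]
    for n,(x,y),h,a in [("c1",(610,-136),61,34),("c2",(606,-66),61,34),("sh2",(541,314),83,25),("sh1",(561.6,369.8),83,25),("jar",(622,126),72,40),("pit",(444,-80),83,60)]:
        T=P[(np.hypot(P[:,0]-x,P[:,1]-y)<a)&(abs(P[:,2]-h)<5)]
        if len(T): print(c,n,len(T),np.round(np.percentile(T[:,2],95),1),circ(T))
    if c=="scene": save(p,"s9")
E
```

```text
{'time_s': 44.9, 'qpos': [13.9, 6.8, 94.4, 0.0, 78.7, 32.6], 'ee_pos': [458.1, 125.5, 286.2], 'ee_rot': [180.0, -0.1, 71.3], 'force': [1.0, 1.2, -0.6], 'gripper_width': 91.0, 'gripper_force': 0.0}
scene c1 193 62.3 [ 611.4 -137.2   29.1]
scene c2 178 62.1 [608.1 -66.7  28.4]
scene sh2 117 86.4 [542.8 307.3  18.6]
scene sh1 120 86.8 [563.5 365.6  18.6]
scene jar 306 73.2 [622.5 124.2  23.8]
scene pit 208 85.8 [443.2 -80.8  37.2]
side c1 193 61.5 [ 608.  -134.7   28.6]
side c2 180 62.2 [603.7 -63.8  28.6]
side sh2 82 85.8 [537.9 310.3  18.2]
side sh1 78 86.9 [559.5 368.1  17.2]
side jar 227 73.5 [621.  127.4  23.4]
side pit 245 85.7 [442.  -78.9  34.2]
wrist c2 101 61.6 [616.6 -50.3  19.3]
wrist sh2 982 86.0 [540.4 313.3  18.1]
wrist jar 1272 72.7 [622.4 128.   23.1]
wrist pit 337 85.5 [437.6 -73.7  40.2]
```

View pics/s9.png

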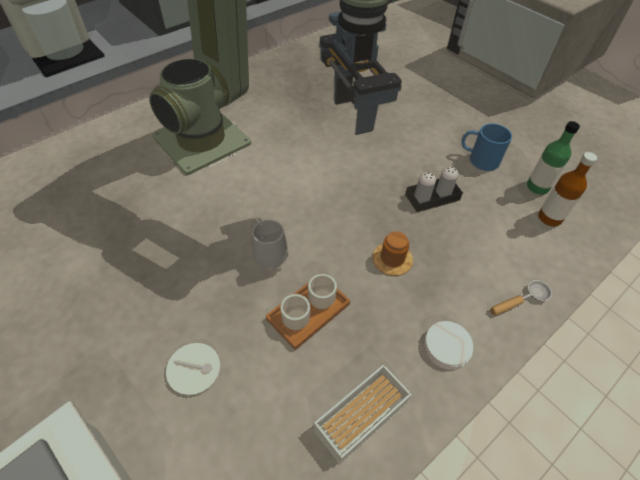

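The final view shows both cups in the tray at (296,311) and (323,291) and the shakers in the caddy at (427,185) and (449,180). The jar is centred on the coaster at (395,250), and the pitcher has not moved from (269,243).

```bash
python3 -c "
from workcell import env
print(env.job_done())"
```

```text
the job is handed in; nothing more can be done
None
```

The job is handed in at about 45 s: both cups stand in the tray, one shaker in each caddy bay, the jar in the middle of the coaster, and the pitcher where it was; the hand-in call gave no verdict.

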